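Set the polariser ring to the green mark and press the test button

TASK

On the round polariser stage, push the orange lever paddle round until the tip of its red pointer lies on the green dot of the scale; then, with the pointer there, press the red button on the grey box fully down and let it come up again. Only push with the fingers: do not grip the paddle, do not lift the ring out of the stage, and leave the other things where they stand.

Things in the scene. Friction and masses are not known exactly. Their poses are not given: they have to be found in the camera images.
- stage: Fixed round grey lamp housing, 290 mm diameter, 45 mm high, with a white scale rim with black ticks on its top. Origin: centre of its underside, on the vertical axis of the ring. Its x axis points away from the scale: the scale and lever are on its -x side.
- ring (a joint): Turning angle (rad) of the aluminium polariser ring (128 mm diameter, top 62 mm above the work surface) with its lever, about the vertical stage axis. 0: lever along the stage's -x; grows counter-clockwise seen from above; stops at -1.35 and 1.35. Moderate friction (a push of about 1 to 1.5 N on the paddle turns it) keeps it where it is left; no spring, no detents.
- ring_lift (a joint): Height (m) of the drop-in ring above its seat: 0 seated, up to 0.04. It is held down only by its own weight (about 3 to 5 N).
- paddle_top (a point): Centre of the top of the upright orange lever paddle, 95 mm from the stage axis, 100 mm above the work surface. The paddle is 12 mm thick along the arc, 18 mm along the radius and 43 mm tall (from 57 to 100 mm height); it stands on the lever, a radial aluminium bar 14 mm wide whose top is 57 mm above the work surface and which ends 107 mm from the axis.
- pointer_tip (a point): Tip of the thin red pointer that prolongs the lever outwards, 127 mm from the stage axis, 52 mm above the work surface; in line with the axis and the paddle.
- paddle_left: One half (6 mm thick) of the orange paddle, the face on the clockwise side seen from above. Origin: centre of that half's foot.
- paddle_right: The other half (6 mm thick) of the orange paddle, the face on the counter-clockwise side seen from above. Origin: centre of that half's foot.
- dot_green: Green dot, 16 mm diameter, flat on the scale 46 mm above the work surface, fixed, 127 mm from the stage axis; the mark to set. Four dots (green, yellow, blue, black) stand 30 and 60 degrees to either side of the stage's -x axis, in an order that varies.
- button_box: Fixed grey box, 85 x 85 x 45 mm high, with a red push button (32 mm diameter) in a black housing in the middle of its top. Origin: centre of its underside.
- button (a joint): Travel (m) of the red button: 0 up, 0.006 fully down. Pressed straight down; spring return; about 5 N when fully down.
- button_top (a point): Centre of the top face of the red button, 63 mm above the work surface when up; its fixed black housing (48 mm diameter) is 57 mm high, so the button is flush with it when fully down.
- lens_puck: Loose black puck with an amber lens, 34 mm diameter, 29 mm high, standing on the back of the stage. Origin: centre of its underside. To be left alone.
- heat_sink: Loose finned aluminium heat sink, 32 x 32 x 30 mm, standing on the back of the stage. Origin: centre of its underside. To be left alone.
- spray_bottle: Loose white bottle with a blue cap, 48 mm diameter, 110 mm high, to the left of the button box (seen from the robot). Origin: centre of its underside. To be left alone.
- screwdriver: Loose screwdriver with a yellow handle, 180 mm long, lying on the mat at the robot's right. To be left alone.
Not all that is in view belongs to the job. Several things look just like the button_box: the one meant starts farthest from the robot's base.

How it is judged:
On the way, in this order (a step that is already met when the one before it is completed fails the run):
1. the pointer tip is brought onto the green dot (horizontal distance between pointer_tip and dot_green below 0.008 m), for 0.3 s.
2. the button is pressed fully down while the pointer is on the green dot (horizontal distance between pointer_tip and dot_green below 0.008 m and value of joint button above 0.0045 m), for 0.05 s.
At the end, for the whole second after the job is handed in: The pointer tip lies within 8 mm of the green dot's centre (on the dot), the ring is at rest and seated, and the button, pressed at least 4.5 mm after the ring was set, is up again (horizontal distance between pointer_tip and dot_green below 0.008 m and value of joint button below 0.0015 m and value of joint ring_lift below 0.002 m and velocity of joint ring between -0.05 and 0.05 rad/s); the robot touches nothing.
It fails at once if the button is pressed while the pointer is off the green dot (not (horizontal distance between pointer_tip and dot_green below 0.008 m) and value of joint button above 0.0025 m).
It fails at once if the ring is lifted from its seat by more than 5 mm (value of joint ring_lift above 0.005 m).
It fails at once if the paddle is gripped (pressed by the fingers on both faces at once) (contact force between the fingers and paddle_left above 2 N and contact force between the fingers and paddle_right above 2 N).
It fails at once if the puck, heat sink, bottle or screwdriver is moved by more than 15 mm (distance of any of lens_puck, heat_sink, spray_bottle, screwdriver from where it was at the start of the episode above 0.015 m).
It also fails if it takes over 48 s, if anything falls off the work surface, if the arm or the gripper's body presses on something with over 40 N, if the wrist force passes 120 N, or if a joint passes its speed limit or range.

ROBOT

A 6-joint arm with a two-finger parallel gripper is mounted at the origin on the work surface. World frame = base frame: x ahead of the robot, y to its left, z up, the work surface at z = 0. Lengths are in m, angles in rad, forces in N, time in s.
With the tool pointing down it reaches from about 0.35 to 0.775 m from the base axis. Payload 7.3 kg.
Tool frame: the origin (TCP) lies where the fingers leave the gripper's body, on its centre line; the fingertips stand 66 mm ahead of it and the grasp point (between the pads) lies 47 mm ahead of it; z points along the fingers, y is the line along which they close (so a half turn about z gives the same grasp; the last joint's range is limited). The gripper opens to 92 mm and grips with 3 to 60 N. Pads are 19 mm wide; open, the fingers measure 130 mm over their backs; the gripper's body (75 mm by 190 mm) begins 47 mm behind the grasp point.
Start: joints at [1.159, 0.342, 1.524, -0, 1.275, -0.146], TCP at [0.138, 0.507, 0.292] pointing down, gripper open.
Joint ranges: [-2.53, 2.53], [-0.77, 2.02], [0.04, 2.7], [-1, 4.14], [0.28, 2.66], [-3.11, 3.11]. Speed limits (rad/s): [2.57, 2.57, 3.14, 3.14, 3.14, 3.14].

INTERFACE

Orientations are given as a 3x3 rotation matrix whose columns are the frame's x, y, z axes.
In Python, from workcell import robot gives the robot as it stands.
- The arm moves only by the tool step_arm, never from a script. Its argument "moves" is a list of rows, each a list of 7 numbers: the shift along the tool's x, y, z in units of 50 mm (1.0 is 50 mm), then the turn, a rotation vector about the tool's x, y, z in units of 8 degrees (1.0 is 8 degrees), then the closure, from -1 (fully open) to 1 (shut). A call has 1 to 12 rows; each row shifts and turns the commanded pose from where the row before left it, along the tool's axes as they then stand; what a row does not reach is not made up. A row lasts 1/10 s, in which the tool goes at most 50 mm and 8.59 degrees, less where a joint would pass 70% of its speed; a pose out of reach is approached as far as the arm can. A call is refused whole if a number of a shift passes 1 or a number of a turn 1, either way. A call with a gripper value outside its range is refused whole. The fingers move at their own pace and stop on an object; "squeeze" is the grip in N (left out, the last holds). Time passes only in rows, so rows that do not move let the fingers close. It gives the time, the measured TCP pose, the force, the opening and the grip force at its end, in the units of the state.
- robot.get_obs(): the state, without advancing time (a new reading comes with each control period).
- robot.snapshot(name): name is "scene" or "top"; returns the picture (384x512x3 uint8, red, green, blue); there is no depth.
- robot.camera_info(name): a dict with "vfov" (degrees; the focal length in pixels is half the picture's height over the tangent of half this angle, whatever the lens; pixels are square), "cx", "cy" (the principal point, pixels), "rvec" (rotation vector, rad) and "tvec" (3), from world to camera coordinates, as OpenCV has them. Camera axes: x right, y down, z forward; pixel columns grow to the right and rows downward; lengths in m; the calibration is good to about 2 mm. A picture is of the moment at which its call begins. camera_info takes no time and is no camera call.
- robot.job_done(): hands the job in; it is judged then, once.
The state is a dict: "t": time; "joint_positions": joint angles; "dq": joint speeds; "joint_torque": joint torques, N m; "tool_pos": TCP position; "tool_rot": TCP orientation; "force": force on the tool from outside, world axes, zero at the start; "moment": the same for the moment, N m; "finger_gap": opening from 0.0 (shut) to 1.0 (fully open); "finger_force": force on a finger pad.
Only numpy, scipy, OpenCV 4.12 (cv2) and the standard library are available. Lean on these libraries where they do the work, as an engineer would, in place of code of your own. Each camera call takes 0.05 s, during which the arm holds its last target. There are 200 camera calls.

## Working session

There is one attempt and no reset: what is moved stays moved. The work goes in short steps, Python scripts to look and compute and a tool call to move; the robot and the scene stay as the last step left them, time stands still between calls to the robot, and variables do not carry over. Pictures are saved under pics/ and viewed, at most 10 in all, crops included, and the job is handed in when it is done.

Besides the shell and the picture viewer there is one more tool, called as name([rows], argument=value, ...), one row to a line, values as JSON. step_arm: Moves the arm, as the interface text tells. Its arguments: {"type":"object","properties":{"moves":{"type":"array","items":{"type":"array","items":{"type":"number"}}},"squeeze":{"type":"number"}},"required":["moves"]}

```bash
mkdir -p pics; cat > h.py <<'E'
import numpy as np, cv2
from workcell import robot
def cam(n):
    i=robot.camera_info(n); f=192/np.tan(np.radians(i["vfov"])/2)
    K=np.array([[f,0,i["cx"]],[0,f,i["cy"]],[0,0,1]]); R=cv2.Rodrigues(np.array(i["rvec"],float))[0]
    return K,R,np.array(i["tvec"],float).ravel(),i
def ray(n,u,v,z):
    K,R,t,i=cam(n); c=-R.T@t; d=R.T@np.linalg.solve(K,[u,v,1.]); return c+d*(z-c[2])/d[2]
def proj(n,p):
    K,R,t,i=cam(n); q=K@(R@np.array(p,float)+t); return q[:2]/q[2]
def snap(n,f):
    a=robot.snapshot(n); cv2.imwrite("pics/"+f,a[:,:,::-1]); return a
E
python3 - <<'E'
from h import *
for n in("scene","top"):
    snap(n,n+"0.png"); print(robot.camera_info(n))
o=robot.get_obs(); print(o["t"],o["tool_pos"],o["tool_rot"],o["force"])
E
```

```text
{'vfov': 52.682633723193476, 'cx': 260.15850628864825, 'cy': 194.73964443361442, 'rvec': array([ 2.32387111,  0.63917425, -0.24069111]), 'tvec': array([-0.47266521, -0.12277081,  1.45889331])}
{'vfov': 42.86447827921144, 'cx': 254.984443532214, 'cy': 194.04864780001137, 'rvec': array([ 2.18630453, -2.15294119,  0.14760615]), 'tvec': array([-0.01751304,  0.52648217,  1.40508558])}
0.1 [0.13778121 0.50630303 0.29162913] [[-9.64872139e-01  2.62719361e-01 -5.40754301e-04]
 [ 2.62719847e-01  9.64871345e-01 -1.25292444e-03]
 [ 1.92590820e-04 -1.35097877e-03 -9.99999069e-01]] [ 0.19434699  0.69833051 -1.10453461]
```

View pics/scene0.png

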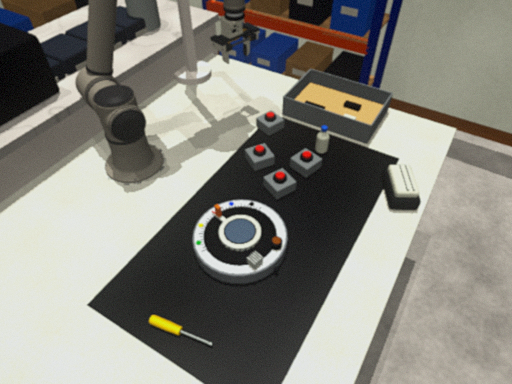

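View pics/top0.png

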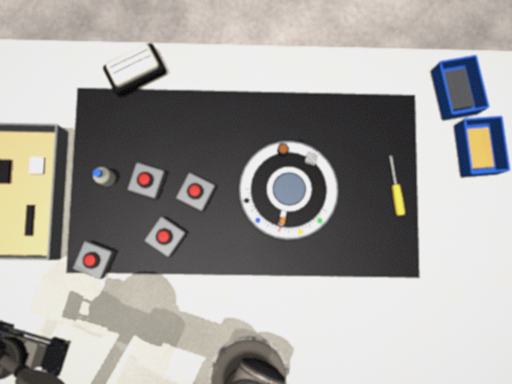

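The scene view shows the stage at (240,238), with the paddle at (218,210) and the green dot at (198,243). The top view shows the stage at (288,190), the paddle at (283,219) and the green dot at (320,220). There are four red buttons, at (144,180), (195,190), (164,236) and (93,260).

```bash
python3 - <<'E'
from h import *
def blobs(a,lo,hi,mn=4):
    h=cv2.cvtColor(a,cv2.COLOR_RGB2HSV); m=cv2.inRange(h,lo,hi)
    n,l,s,c=cv2.connectedComponentsWithStats(m)
    return [(c[i].round(1).tolist(),int(s[i,4])) for i in range(1,n) if s[i,4]>=mn]
Z=dict(red=.063,orange=.08,green=.046,blue=.046,yellow=.046)
for n in("scene","top"):
    a=cv2.imread(f"pics/{n}0.png")[:,:,::-1].copy()
    for k,lo,hi in(("red",(0,150,120),(4,255,255)),("orange",(5,140,100),(17,255,255)),("green",(45,110,60),(80,255,255)),("blue",(105,140,80),(130,255,255)),("yellow",(25,140,120),(34,255,255))):
        for c,s in blobs(a,lo,hi):
            p=ray(n,*c,Z[k]); 
            if .2<p[0]<.9 and abs(p[1])<.6: print(n,k,c,s,p.round(4),round(float(np.hypot(p[0],p[1])),3))
    # ellipse of dark-blue glass (ring centre)
    x,y=(240,232) if n=="scene" else (289,189)
    h=cv2.cvtColor(a,cv2.COLOR_RGB2HSV); print(h[y,x])
    d=a[y-60:y+60,x-60:x+60]; cv2.imwrite(f"pics/{n}z.png",cv2.resize(d[:,:,::-1],None,fx=5,fy=5,interpolation=cv2.INTER_CUBIC))
E
python3 -c "
import cv2;a=cv2.imread('pics/scenez.png');b=cv2.imread('pics/topz.png');cv2.imwrite('pics/z.png',cv2.resize(cv2.hconcat([a,b]),(800,400)))"
```

```text
scene red [269.8, 114.1] 31 [0.3275 0.4503 0.063 ] 0.557
scene red [259.0, 148.0] 47 [0.3972 0.2478 0.063 ] 0.468
scene red [306.2, 153.8] 45 [0.5598 0.3083 0.063 ] 0.639
scene red [279.6, 174.8] 54 [0.5294 0.1634 0.063 ] 0.554
scene orange [217.3, 209.9] 58 [ 0.4465 -0.0873  0.08  ] 0.455
scene orange [276.1, 240.0] 48 [ 0.6576 -0.0939  0.08  ] 0.664
scene green [198.2, 242.2] 11 [ 0.4514 -0.1978  0.046 ] 0.493
scene blue [324.0, 127.3] 34 [0.5435 0.5058 0.046 ] 0.742
scene blue [231.0, 203.3] 7 [ 0.4497 -0.0187  0.046 ] 0.45
scene yellow [200.5, 224.8] 10 [ 0.4179 -0.1412  0.046 ] 0.441
scene yellow [164.6, 323.8] 256 [ 0.5306 -0.4452  0.046 ] 0.693
[104  82 122]
top red [143.7, 178.8] 111 [0.5617 0.311  0.063 ] 0.642
top red [194.3, 190.3] 113 [0.5309 0.1652 0.063 ] 0.556
top red [163.0, 236.0] 109 [0.399  0.2499 0.063 ] 0.471
top red [89.5, 259.8] 115 [0.3294 0.4531 0.063 ] 0.56
top orange [282.6, 148.7] 58 [ 0.6532 -0.0859  0.08  ] 0.659
top orange [282.6, 219.6] 23 [ 0.4496 -0.0875  0.08  ] 0.458
top green [319.2, 220.0] 10 [ 0.4524 -0.1961  0.046 ] 0.493
top blue [96.2, 172.1] 49 [0.5814 0.4526 0.046 ] 0.737
top blue [257.3, 220.0] 7 [ 0.4496 -0.0169  0.046 ] 0.45
top yellow [398.6, 199.6] 193 [ 0.5155 -0.4285  0.046 ] 0.67
top yellow [299.8, 231.4] 5 [ 0.4186 -0.14    0.046 ] 0.441
[108  53 168]
```

View pics/z.png

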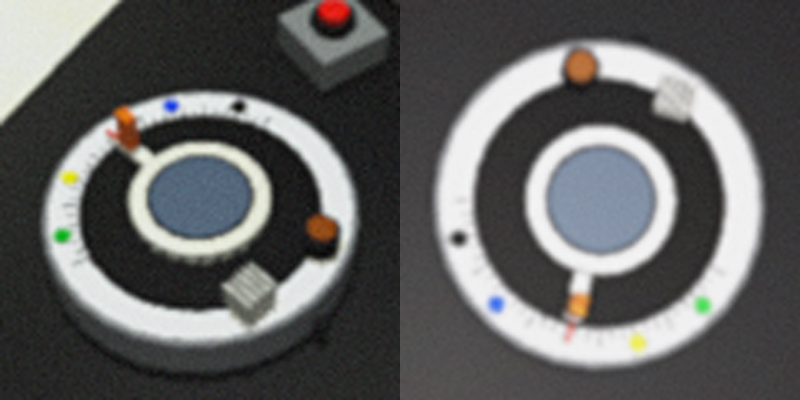

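The two views agree to about 2 mm:

| Item | Position / angle |
|---|---|
| Stage centre | (0.540, -0.107) |
| Paddle angle | about -12° from world -x |
| Green dot angle | about +45.6° |
| Target button (0.64 m from base, the farthest) | (0.561, 0.310) |

I'll push the paddle from its clockwise (+y) side with the fingers shut.

step_arm([
  [-0.57, -0.58, 0, 0, 0, 0, 1],
  [-0.57, -0.58, 0, 0, 0, 0, 1],
  [-0.57, -0.58, 0, 0, 0, 0, 1],
  [-0.57, -0.58, 0, 0, 0, 0, 1],
  [-0.57, -0.58, 0, 0, 0, 0, 1],
  [-0.57, -0.58, 0, 0, 0, 0, 1],
  [-0.57, -0.58, 0, 0, 0, 0, 1],
  [-0.57, -0.58, 0, 0, 0, 0, 1],
  [-0.57, -0.58, 0, 0, 0, 0, 1],
  [-0.57, -0.58, 0, 0, 0, 0, 1],
  [-0.57, -0.58, 0, 0, 0, 0, 1],
  [-0.57, -0.58, 0, 0, 0, 0, 1],
], squeeze=5)

```text
t: 1.3
tool_pos: [0.3768, 0.0793, 0.2921]
tool_rot: [[-0.965, 0.263, -0.0], [0.263, 0.965, 0.0], [0.0, 0.0, -1.0]]
force: [1.0, 0.5, -0.5]
finger_gap: 0.02
finger_force: 0.0
```

step_arm([
  [0, 0, 0, 0, 0, 1, 1],
  [0, 0, 0, 0, 0, 1, 1],
  [0, 0, 0, 0, 0, 1, 1],
  [0, 0, 0, 0, 0, 1, 1],
  [0, 0, 0, 0, 0, 1, 1],
  [0, 0, 0, 0, 0, 1, 1],
  [0, 0, 0, 0, 0, 1, 1],
  [0, 0, 0, 0, 0, 1, 1],
  [0, 0, 0, 0, 0, 1, 1],
  [0, 0, 0, 0, 0, 1, 1],
  [0, 0, 0, 0, 0, 0.8, 1],
  [0, 0, 0, 0, 0, 0, 1],
])

```text
t: 2.5
tool_pos: [0.3763, 0.081, 0.292]
tool_rot: [[0.202, 0.979, -0.0], [0.979, -0.202, 0.0], [-0.0, -0.0, -1.0]]
force: [-0.5, -0.4, -0.3]
finger_gap: 0.006
finger_force: 0.0
```

```bash
cat >> h.py <<'E'
def go(x,y,z,yaw=None):
    o=robot.get_obs(); R=np.array(o["tool_rot"]); p=np.array(o["tool_pos"])
    psi=np.degrees(np.arctan2(R[1,0],R[0,0]))
    print("t",round(o["t"],2),"pos",p.round(4),"yaw",psi.round(1),"F",np.round(o["force"],2),"gap",o["finger_gap"],"zax",R[:,2].round(3))
    print("tool units",(R.T@(np.array([x,y,z])-p)/.05).round(3), "zturn", None if yaw is None else round((psi-yaw)/8,3))
E
python3 - <<'E'
from h import *
go(.454,-.058,.138,78.2)
E
```

```text
t 2.5 pos [0.3763 0.081  0.292 ] yaw 78.3 F [-0.51 -0.37 -0.26] gap 0.005746135379038795 zax [-0.  0. -1.]
tool units [-2.407  2.086  3.079] zturn 0.015
```

step_arm([
  [-0.6, 0.52, 0, 0, 0, 0, 1],
  [-0.6, 0.52, 0, 0, 0, 0, 1],
  [-0.6, 0.52, 0, 0, 0, 0, 1],
  [-0.6, 0.52, 0, 0, 0, 0, 1],
  [0, 0, 0.6, 0, 0, 0, 1],
  [0, 0, 0.6, 0, 0, 0, 1],
  [0, 0, 0.6, 0, 0, 0, 1],
  [0, 0, 0.6, 0, 0, 0, 1],
  [0, 0, 0.5, 0, 0, 0, 1],
  [0, 0, 0.18, 0, 0, 0, 1],
  [0, 0, 0, 0, 0, 0, 1],
])

```text
t: 3.6
tool_pos: [0.4536, -0.0574, 0.1373]
tool_rot: [[0.2, 0.98, -0.003], [0.98, -0.2, 0.001], [0.0, -0.003, -1.0]]
force: [-0.1, 0.1, 1.1]
finger_gap: 0.006
finger_force: 0.0
```

```bash
python3 - <<'E'
from h import *
a=snap("scene","s1.png"); b=snap("top","t1.png")
c=[cv2.resize(i[y-40:y+40,x-40:x+40],(400,400),interpolation=cv2.INTER_CUBIC) for i,x,y in((a,220,215),(b,288,215))]
cv2.imwrite("pics/z1.png",cv2.hconcat(c)[:,:,::-1])
C=np.array([.5404,-.1067]);
o=robot.get_obs(); d=np.array(o["tool_pos"][:2])-C; print(np.hypot(*d))
go(.4628,-.1637,.138,135.6)
E
```

```text
0.0987031825179737
t 3.7 pos [ 0.4547 -0.0577  0.139 ] yaw 78.4 F [ 0.11  0.71 -0.36] gap 0.0019503662635665432 zax [ 0.001 -0.    -1.   ]
tool units [-2.045  0.583  0.021] zturn -7.146
```

View pics/z1.png

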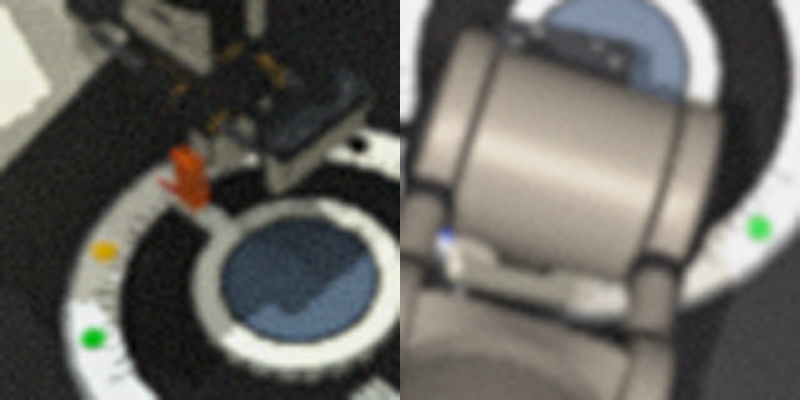

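The shut fingers stand beside the paddle on its clockwise side. The pointer and green dot are both visible in the scene view (crop 95,338). I'll advance to contact, then push round the arc.

step_arm([
  [-0.15, 0, 0, 0, 0, 0, 1],
  [-0.14, 0, 0, 0, 0, 0, 1],
  [-0.1, -0.014, 0, 0, 0, -0.375, 1],
  [-0.1, -0.014, 0, 0, 0, -0.375, 1],
  [-0.1, -0.014, 0, 0, 0, -0.375, 1],
  [-0.1, -0.014, 0, 0, 0, -0.375, 1],
  [-0.1, -0.014, 0, 0, 0, -0.375, 1],
  [-0.1, -0.014, 0, 0, 0, -0.375, 1],
  [-0.1, -0.014, 0, 0, 0, -0.375, 1],
  [-0.1, -0.014, 0, 0, 0, -0.375, 1],
  [-0.1, -0.014, 0, 0, 0, -0.375, 1],
  [-0.1, -0.014, 0, 0, 0, -0.375, 1],
])

```text
t: 4.9
tool_pos: [0.446, -0.1221, 0.1389]
tool_rot: [[-0.317, 0.948, 0.001], [0.948, 0.317, -0.0], [-0.001, 0.001, -1.0]]
force: [-0.6, 1.1, 0.2]
finger_gap: 0.004
finger_force: 0.6
```

step_arm([
  [-0.1, -0.014, 0, 0, 0, -0.375, 1],
  [-0.1, -0.014, 0, 0, 0, -0.375, 1],
  [-0.1, -0.014, 0, 0, 0, -0.375, 1],
  [-0.1, -0.014, 0, 0, 0, -0.375, 1],
  [-0.1, -0.014, 0, 0, 0, -0.375, 1],
  [0, 0, 0, 0, 0, 0, 1],
])

```text
t: 5.5
tool_pos: [0.4532, -0.1465, 0.1388]
tool_rot: [[-0.55, 0.835, 0.001], [0.835, 0.55, -0.001], [-0.001, 0.001, -1.0]]
force: [-0.3, -0.0, 0.5]
finger_gap: 0.004
finger_force: 0.0
```

```bash
cat >> h.py <<'E'
C=np.array([.5404,-.1067]); G=np.array([.452,-.197])
def ang(p):
    d=np.array(p[:2])-C; return np.degrees(np.arctan2(-d[1],-d[0]))
E
python3 - <<'E'
from h import *
a=snap("scene","s2.png"); b=snap("top","t2.png")
c=[cv2.resize(i[y-30:y+30,x-30:x+30],(400,400),interpolation=cv2.INTER_CUBIC) for i,x,y in((a,205,235),(b,310,215))]
cv2.imwrite("pics/z2.png",cv2.hconcat(c)[:,:,::-1])
go(.4628,-.1637,.138,135.6)
h=cv2.cvtColor(a,cv2.COLOR_RGB2HSV)
for k,lo,hi in (("or",(5,140,90),(17,255,255)),("red",(0,110,90),(4,255,255)),("grn",(45,110,60),(80,255,255))):
    m=cv2.inRange(h,lo,hi); m[:190]=0; m[270:]=0; m[:,:180]=0; m[:,250:]=0
    v,u=np.nonzero(m)
    if len(u): print(k,len(u),u.mean(),v.mean(),sorted(zip(u.tolist(),v.tolist()))[:3],ray("scene",u.mean(),v.mean(),.08 if k=="or" else .05).round(4),ang(ray("scene",u.mean(),v.mean(),.08 if k=="or" else .05)))
print(ang(G))
E
```

```text
t 5.6 pos [ 0.453  -0.146   0.1386] yaw 123.3 F [ 0.14 -0.24 -0.87] gap 0.004576582129236782 zax [ 0.001 -0.    -1.   ]
tool units [-0.404 -0.031  0.012] zturn -1.542
or 70 207.18571428571428 228.65714285714284 [(204, 224), (204, 225), (204, 226)] [ 0.4626 -0.1625  0.08  ] 35.67293198298479
red 8 201.0 234.5 [(199, 235), (200, 234), (200, 235)] [ 0.4436 -0.1727  0.05  ] 34.31131526824238
grn 12 198.16666666666666 242.08333333333334 [(196, 242), (197, 241), (197, 242)] [ 0.4531 -0.1996  0.05  ] 46.80848366130886
45.60916552427837
```

View pics/z2.png

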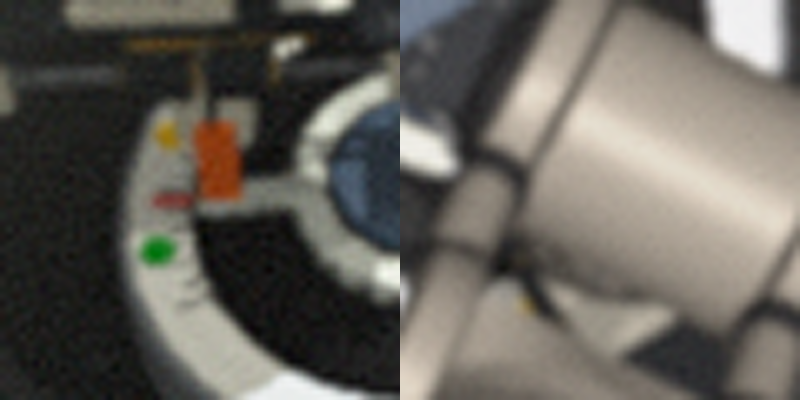

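The scene crop shows the pointer (172,201) about 11° short of the green dot (157,250), so I'll push on slowly.

step_arm([
  [-0.082, -0.012, 0, 0, 0, -0.31, 1],
  [-0.082, -0.012, 0, 0, 0, -0.31, 1],
  [-0.082, -0.012, 0, 0, 0, -0.31, 1],
  [-0.082, -0.012, 0, 0, 0, -0.31, 1],
  [-0.03, -0.004, 0, 0, 0, -0.12, 1],
  [0, 0, 0, 0, 0, 0, 1],
])

```text
t: 6.2
tool_pos: [0.4617, -0.1613, 0.1383]
tool_rot: [[-0.697, 0.717, -0.0], [0.717, 0.697, 0.0], [0.0, 0.0, -1.0]]
force: [-1.0, 0.5, 0.1]
finger_gap: 0.008
finger_force: 0.3
```

```bash
cat >> h.py <<'E'
def look(name):
    a=snap("scene",name)
    cv2.imwrite("pics/c"+name,cv2.resize(a[205:265,175:235],(480,480),interpolation=cv2.INTER_CUBIC)[:,:,::-1])
    h=cv2.cvtColor(a,cv2.COLOR_RGB2HSV)
    for k,lo,hi,z in (("or",(5,140,90),(17,255,255),.08),("red",(0,100,90),(4,255,255),.052),("red2",(172,80,90),(180,255,255),.052),("grn",(45,110,60),(80,255,255),.046)):
        m=cv2.inRange(h,lo,hi); m[:190]=0; m[270:]=0; m[:,:180]=0; m[:,235:]=0
        v,u=np.nonzero(m)
        if len(u):
            p=ray("scene",u.mean(),v.mean(),z); print(k,len(u),u.mean().round(1),v.mean().round(1),p.round(4),"ang",ang(p).round(1),"r",np.hypot(*(p[:2]-C)).round(4))
E
python3 - <<'E'
from h import *
look("s3.png"); go(.4628,-.1637,.138,135.6)
E
```

```text
or 67 207.8 233.3 [ 0.4742 -0.1757  0.08  ] ang 46.2 r 0.0956
red 4 202.2 239.8 [ 0.4595 -0.1876  0.052 ] ang 45.0 r 0.1144
grn 9 198.3 242.3 [ 0.452 -0.198  0.046] ang 45.9 r 0.1271
t 6.25 pos [ 0.4618 -0.1612  0.1383] yaw 134.2 F [-1.09 -0.47  0.09] gap 0.005517722595423559 zax [ 0.  0. -1.]
tool units [-0.05  -0.02   0.005] zturn -0.178
```

View pics/cs3.png

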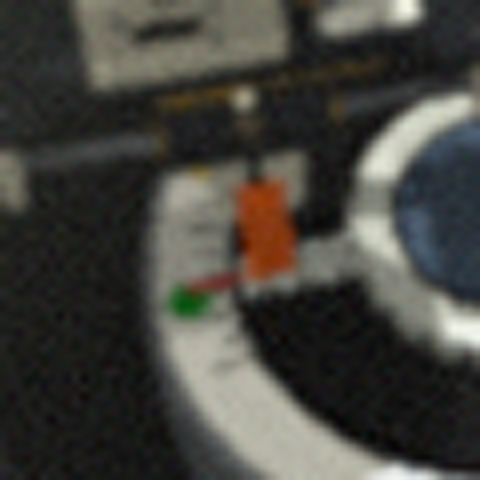

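The pointer now lies over the green dot (crop 190,295), with its measured angle within about 1° of the dot's. I'll back off, rise, and check from both cameras.

step_arm([
  [0.2, 0, 0, 0, 0, 0, 1],
  [0.4, 0, 0, 0, 0, 0, 1],
  [0, 0, -0.8, 0, 0, 0, 1],
  [0, 0, -0.8, 0, 0, 0, 1],
  [0, 0, -0.8, 0, 0, 0, 1],
  [0.8, -0.3, 0, 0, 0, 0, 1],
  [0.8, -0.3, 0, 0, 0, 0, 1],
  [0.8, -0.3, 0, 0, 0, 0, 1],
  [0.8, -0.3, 0, 0, 0, 0, 1],
  [0, 0, 0, 0, 0, 0, 1],
])

```text
t: 7.25
tool_pos: [0.2816, -0.0642, 0.2574]
tool_rot: [[-0.698, 0.716, -0.003], [0.716, 0.698, 0.002], [0.003, -0.001, -1.0]]
force: [0.1, 0.6, 0.2]
finger_gap: 0.005
finger_force: 0.0
```

```bash
python3 - <<'E'
from h import *
look("s4.png"); a=snap("top","t4.png")
c=[cv2.imread("pics/cs4.png")[:,:,::-1][::1], cv2.resize(a[185:245,280:340],(480,480),interpolation=cv2.INTER_CUBIC)]
cv2.imwrite("pics/z4.png",cv2.resize(cv2.hconcat(c),(800,400))[:,:,::-1])
h=cv2.cvtColor(a,cv2.COLOR_RGB2HSV)
for k,lo,hi,z in (("or",(5,140,90),(17,255,255),.09),("red",(0,60,90),(4,255,255),.052),("red2",(170,60,90),(180,255,255),.052),("grn",(45,110,60),(80,255,255),.046)):
    m=cv2.inRange(h,lo,hi); m[:195]=0; m[240:]=0; m[:,:285]=0; m[:,340:]=0
    v,u=np.nonzero(m)
    if len(u):
        p=ray("top",u.mean(),v.mean(),z); print("top",k,len(u),p.round(4),"ang",ang(p).round(1),"r",np.hypot(*(p[:2]-C)).round(4))
go(.561,.310,.2,90)
E
```

```text
or 70 207.8 232.3 [ 0.4722 -0.1726  0.08  ] ang 44.0 r 0.0948
red 5 202.0 239.8 [ 0.459  -0.1881  0.052 ] ang 45.0 r 0.1152
grn 10 198.1 242.4 [ 0.4516 -0.1986  0.046 ] ang 46.0 r 0.1278
top or 36 [ 0.4741 -0.1748  0.09  ] ang 45.8 r 0.095
top red 4 [ 0.4619 -0.1845  0.052 ] ang 44.8 r 0.1105
top grn 4 [ 0.4517 -0.1977  0.046 ] ang 45.7 r 0.1271
t 7.35 pos [ 0.286  -0.0666  0.2585] yaw 134.2 F [-0.69 -0.68 -0.37] gap 0.003431277555522978 zax [ 0.002 -0.001 -1.   ]
tool units [1.562 9.195 1.175] zturn 5.53
```

View pics/z4.png

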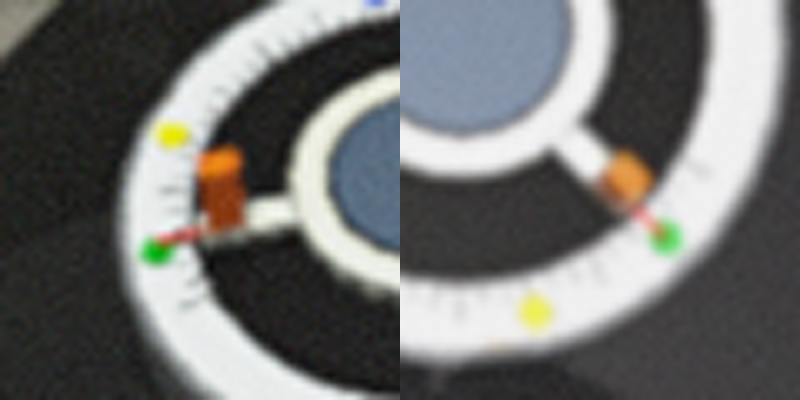

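Both views show the pointer tip on the green dot, about 1° off, which is well inside tolerance. Next is the button.

step_arm([
  [0.14, 0.8, 0, 0, 0, 0, 1],
  [0.14, 0.8, 0, 0, 0, 0, 1],
  [0.14, 0.8, 0, 0, 0, 0, 1],
  [0.14, 0.8, 0, 0, 0, 0, 1],
  [0.14, 0.8, 0, 0, 0, 0, 1],
  [0.14, 0.8, 0, 0, 0, 0, 1],
  [0.14, 0.8, 0, 0, 0, 0, 1],
  [0.14, 0.8, 0, 0, 0, 0, 1],
  [0.14, 0.8, 0, 0, 0, 0, 1],
  [0.14, 0.8, 0, 0, 0, 0, 1],
  [0.14, 0.8, 0, 0, 0, 0, 1],
  [0, 0, 0, 0, 0, 0, 1],
])

```text
t: 8.55
tool_pos: [0.5503, 0.2991, 0.2559]
tool_rot: [[-0.699, 0.715, 0.001], [0.715, 0.699, 0.001], [0.001, 0.001, -1.0]]
force: [0.7, 0.6, 0.4]
finger_gap: 0.009
finger_force: 0.0
```

```bash
python3 - <<'E'
from h import *
go(.561,.310,.14,134)
E
```

```text
t 8.55 pos [0.5503 0.2991 0.2559] yaw 134.4 F [0.67 0.65 0.38] gap 0.009440134950609485 zax [ 0.001  0.001 -1.   ]
tool units [0.006 0.302 2.319] zturn 0.046
```

step_arm([
  [0, 0.3, 0, 0, 0, 0, 1],
  [0, 0, 0.6, 0, 0, 0, 1],
  [0, 0, 0.6, 0, 0, 0, 1],
  [0, 0, 0.6, 0, 0, 0, 1],
  [0, 0, 0.4, 0, 0, 0, 1],
  [0, 0, 0.2, 0, 0, 0, 1],
  [0, 0, 0, 0, 0, 0, 1],
])

```text
t: 9.25
tool_pos: [0.5582, 0.3054, 0.1364]
tool_rot: [[-0.698, 0.717, -0.003], [0.717, 0.698, -0.001], [0.001, -0.003, -1.0]]
force: [0.3, 0.3, 1.1]
finger_gap: 0.009
finger_force: 0.0
```

```bash
python3 - <<'E'
from h import *
go(.561,.310,.1235,134)
E
```

```text
t 9.25 pos [0.5582 0.3054 0.1364] yaw 134.2 F [0.3  0.34 1.09] gap 0.008953539844149842 zax [-0.003 -0.001 -1.   ]
tool units [0.027 0.105 0.257] zturn 0.029
```

step_arm([
  [0.02, 0.06, 0, 0, 0, 0, 1],
  [0, 0, 0.08, 0, 0, 0, 1],
  [0, 0, 0.06, 0, 0, 0, 1],
  [0, 0, 0.06, 0, 0, 0, 1],
  [0, 0, 0.04, 0, 0, 0, 1],
  [0, 0, 0, 0, 0, 0, 1],
])

```text
t: 9.85
tool_pos: [0.5605, 0.3087, 0.127]
tool_rot: [[-0.698, 0.716, 0.002], [0.716, 0.698, 0.001], [-0.001, 0.002, -1.0]]
force: [1.5, 1.1, 4.3]
finger_gap: 0.002
finger_force: 2.3
```

```bash
python3 - <<'E'
from h import *
go(.561,.310,.1235,134)
E
```

```text
t 9.85 pos [0.5605 0.3087 0.127 ] yaw 134.2 F [1.54 1.11 4.29] gap 0.0020789480338127587 zax [ 0.002  0.001 -1.   ]
tool units [0.012 0.024 0.07 ] zturn 0.031
```

step_arm([
  [0, 0, 0.03, 0, 0, 0, 1],
  [0, 0, 0.03, 0, 0, 0, 1],
  [0, 0, 0, 0, 0, 0, 1],
])

```text
t: 10.15
tool_pos: [0.5606, 0.3088, 0.1265]
tool_rot: [[-0.698, 0.716, 0.003], [0.716, 0.698, 0.001], [-0.001, 0.003, -1.0]]
force: [-5.1, -0.8, 19.1]
finger_gap: 0.004
finger_force: 9.7
```

```bash
python3 - <<'E'
from h import *
a=snap("scene","s5.png"); c=cv2.resize(a[105:195,250:350],(800,600)[:1]+(600,),interpolation=cv2.INTER_CUBIC)
cv2.imwrite("pics/z5.png",c[:,:,::-1])
for i in range(4):
    snap("top","t5.png"); o=robot.get_obs(); print(o["tool_pos"],o["force"])
E
```

```text
[0.56052964 0.30877888 0.12649423] [-5.05764866 -1.61493206 19.03679992]
[0.56054177 0.30874987 0.12647367] [-4.03765595 -1.8518015  19.35415411]
[0.56054464 0.30876061 0.12650193] [-3.79079044 -0.81438963 19.09246696]
[0.56053875 0.30878496 0.12650264] [-4.33420822 -1.52875563 19.77654247]
```

View pics/z5.png

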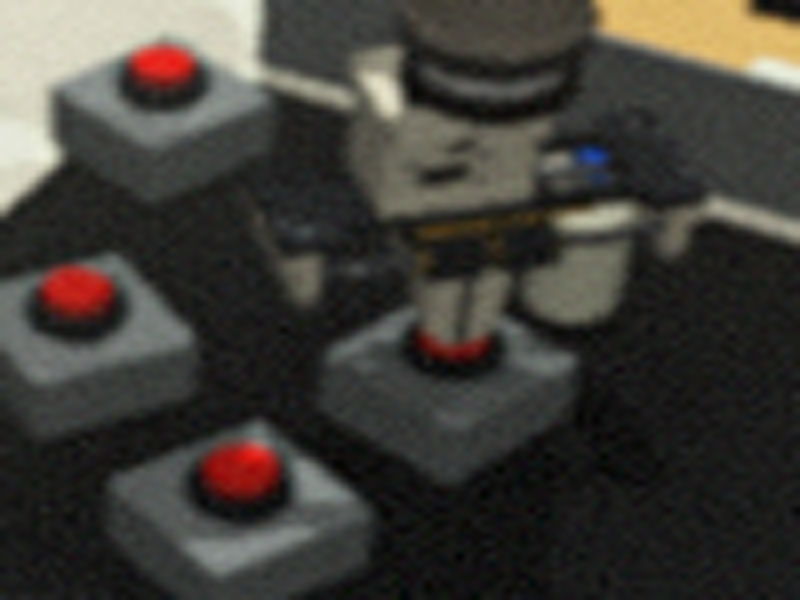

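```bash
python3 - <<'E'
from h import *
o=robot.get_obs(); R=np.array(o["tool_rot"]); print("M tool",R.T@o["moment"],"F tool",R.T@o["force"],"world M",o["moment"],o["finger_gap"],o["finger_force"])
print("cap",ray("scene",324,127.3,.105),ray("top",96.2,172.1,.105))
p=np.array([.5605,.3088,.1265]); print("cap in tool",R.T@(ray("top",96.2,172.1,.105)-p))
print("btn top proj up/down",proj("scene",[.561,.31,.063]),proj("scene",[.561,.31,.057]))
for n in("s5.png","scene0.png"):
    a=cv2.imread("pics/"+n); h=cv2.cvtColor(a,cv2.COLOR_BGR2HSV); m=cv2.inRange(h,(0,130,70),(5,255,255))
    for x0,x1,y0,y1 in((292,322,140,168),(264,296,160,190)):
        v,u=np.nonzero(m[y0:y1,x0:x1]); print(n,"red rows",v.min()+y0,v.max()+y0,"cols",u.min()+x0,u.max()+x0,len(u))
    m=cv2.inRange(h,(105,140,80),(130,255,255))[110:140,310:340]; v,u=np.nonzero(m); print("cap",u.mean()+310,v.mean()+110,len(u))
E
```

```text
M tool [ 0.72378079  0.30647263 -0.02840681] F tool [  1.90437515  -4.1057717  -19.79267745] world M [-0.28571832  0.73221907  0.02848383] 0.0026063035064614777 9.595782039687037
cap [0.56889146 0.43109704 0.105     ] [0.57211489 0.43434335 0.105     ]
cap in tool [0.08183632 0.09586315 0.02171091]
btn top proj up/down [306.70837742 153.63840425] [306.55124125 154.88821997]
s5.png red rows 155 158 cols 303 310 14
s5.png red rows 172 179 cols 275 284 59
cap 323.75 128.0 8
scene0.png red rows 151 158 cols 302 311 54
scene0.png red rows 172 179 cols 275 284 61
cap 324.02941176470586 127.32352941176471 34
```

Force and moment fit a centred contact against a hard stop. I'll rise in small steps and check the button spring's force against height, which confirms the travel.

step_arm([
  [0, 0, -0.06, 0, 0, 0, 1],
  [0, 0, 0, 0, 0, 0, 1],
])

```text
t: 10.6
tool_pos: [0.5605, 0.3087, 0.1276]
tool_rot: [[-0.698, 0.716, 0.002], [0.716, 0.698, 0.001], [-0.001, 0.003, -1.0]]
force: [1.5, 1.5, 4.5]
finger_gap: 0.007
finger_force: 2.2
```

step_arm([
  [0, 0, -0.04, 0, 0, 0, 1],
  [0, 0, 0, 0, 0, 0, 1],
])

```text
t: 10.8
tool_pos: [0.5604, 0.3087, 0.1287]
tool_rot: [[-0.698, 0.716, 0.001], [0.716, 0.698, 0.001], [-0.0, 0.002, -1.0]]
force: [1.3, 1.7, 3.5]
finger_gap: 0.005
finger_force: 1.8
```

step_arm([
  [0, 0, -0.04, 0, 0, 0, 1],
  [0, 0, 0, 0, 0, 0, 1],
])

```text
t: 11.0
tool_pos: [0.56, 0.3084, 0.1302]
tool_rot: [[-0.698, 0.716, -0.0], [0.716, 0.698, -0.0], [-0.0, -0.0, -1.0]]
force: [1.7, 0.4, 3.0]
finger_gap: 0.005
finger_force: 1.4
```

step_arm([
  [0, 0, -0.04, 0, 0, 0, 1],
  [0, 0, 0, 0, 0, 0, 1],
])

```text
t: 11.2
tool_pos: [0.5597, 0.3082, 0.132]
tool_rot: [[-0.698, 0.716, -0.001], [0.716, 0.698, -0.001], [0.0, -0.001, -1.0]]
force: [-0.0, 0.5, 1.4]
finger_gap: 0.001
finger_force: 0.9
```

step_arm([
  [0, 0, -0.06, 0, 0, 0, 1],
  [0, 0, 0, 0, 0, 0, 1],
])

```text
t: 11.4
tool_pos: [0.5595, 0.3083, 0.135]
tool_rot: [[-0.698, 0.716, -0.001], [0.716, 0.698, -0.001], [0.0, -0.001, -1.0]]
force: [0.4, -0.4, 1.2]
finger_gap: 0.002
finger_force: 0.0
```

The spring force faded over about 6 mm, from z = 0.1265 to 0.133, so the press was full. I'll rise clear and do a last check.

step_arm([
  [0, 0, -0.3, 0, 0, 0, 1],
  [0, 0, -0.6, 0, 0, 0, 1],
  [0, 0, -0.6, 0, 0, 0, 1],
  [0, 0, 0, 0, 0, 0, 1],
  [0, 0, 0, 0, 0, 0, 1],
  [0, 0, 0, 0, 0, 0, 1],
])

```text
t: 12.0
tool_pos: [0.5592, 0.3081, 0.2087]
tool_rot: [[-0.698, 0.716, -0.003], [0.716, 0.698, -0.001], [0.001, -0.003, -1.0]]
force: [0.3, 0.2, -0.7]
finger_gap: 0.003
finger_force: 0.0
```

```bash
python3 - <<'E'
from h import *
look("s6.png"); o=robot.get_obs(); print(o["tool_pos"],o["force"]); print(robot.job_done())
E
```

```text
or 67 207.8 232.4 [ 0.4722 -0.1727  0.08  ] ang 44.1 r 0.0949
red 6 202.3 239.8 [ 0.4599 -0.1877  0.052 ] ang 45.2 r 0.1142
grn 10 198.3 242.5 [ 0.4523 -0.1986  0.046 ] ang 46.2 r 0.1273
[0.55922947 0.30813207 0.20857613] [ 0.12893425 -0.52170384  0.18313146]
the job is handed in; nothing more can be done
None
```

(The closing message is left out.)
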